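Set the tube shaker to speed 5 and start it

TASK

Set the tube shaker to speed 5: with a fingertip, push the pointer of the big speed selector round clockwise, click by click, until it rests on the fifth thin mark after the wide off mark, and do not let it run past that mark. Then press the round start button all the way in, let it come back up, and move clear. Grip and lift nothing, and leave the small timer knob, the tube rack and everything else where they stand.

Things in the scene. Friction and masses are not known exactly. Their poses are not given: they have to be found in the camera images.
- shaker: white bench-top tube shaker, 240 mm deep (x) by 340 mm wide (y), fixed. Origin: centre of its underside; x to its back (away from the robot, yawed up to 0.35 rad), y left, z up. Right part (y below 15 mm): console, a flat deck 70 mm above the bench. Left part: aluminium platform (top 86 mm, rim 93 mm above the bench) with a tube rack reaching 130 mm above the bench.
- dial (a point): point on the deck on the speed selector's upright axis, x 30, y -70 mm in the shaker's frame; its axes are the shaker's. White marks on the deck around it, 30 degrees apart, about 52 mm from the axis: one wide bar for off, 105 degrees anticlockwise (from above) of the x axis, then, clockwise, seven thin ticks for speeds 1 to 7.
- pointer (a point): tip of the selector's pointer: middle of the top edge of its outer end, 42 mm from the axis, 40 mm above the deck; x points outward, z up
- selector: the black speed selector. Origin on its axis, 2 mm above the deck; x points along the pointer, z up. A disc of 26 mm radius, 2 to 10 mm above the deck, carries an upright bar 14 mm thick, 8 to 40 mm above the deck, reaching 42 mm from the axis at the pointer end (white line on top) and 18 mm at the blunt end. Pushed on its flank, never pinched.
- speed (a joint): angle of the selector in rad: 0 = off, growing clockwise seen from above, 0.5236 per click, so speed 5 is 2.618; end stops just outside 0 and 3.665. Sprung detents: resists with about 0.1 N m up to the ridge halfway between two marks, then snaps on by itself to the next mark and stays. Starts at off, 1 or 2.
- start_top (a point): the centre of the top of the start button: a round black push button of 28 mm diameter in a grey housing, on the near left corner of the console (x -82, y -25 mm in the shaker's frame); it is pressed straight down
- start (a joint): travel of the start button in m: 0 released, 0.006 fully in, sprung; fully in takes about 4 N
- timer_top (a point): the centre of the top of the timer knob: a small plain round knob, 30 mm diameter, 20 mm tall, on the near right corner of the console (x -82, y -125 mm in the shaker's frame); not to be turned
- timer (a joint): angle of the timer knob in rad, starting at 0; turns freely either way
- rack: the blue block of sample tubes, 150 x 90 x 44 mm, standing loose on the shaker's platform; origin at the centre of its underside
- vial: a capped amber vial, 26 mm across and 38 mm tall, standing loose on the console's far right corner; origin at the centre of its underside
- bottle: a capped clear bottle, 68 mm across, 150 mm tall, standing to the right of the shaker; origin at the centre of its underside
- flask: a conical glass flask, 82 mm across, 108 mm tall, to the right of the shaker; origin at the centre of its underside
- beaker: an open glass beaker, 68 mm across, 85 mm tall, to the left of the shaker; origin at the centre of its underside
- carton: an open white carton, 120 x 100 x 55 mm with one flap out, to the left of the shaker; origin at the centre of its underside
- pipette: a pipette lying on the bench to the right of the shaker, 240 mm long, 25 mm tall; origin at bench level near its middle
- dish: a shallow clear dish, 90 mm across, 16 mm tall, behind the shaker; origin at the centre of its underside
Things that resemble listed ones, but are neither listed nor needed, are in the scene too. What is meant by the rack is not orange, and is the larger of those in its own colour.

How it is judged:
By the outcome, as a careful person would: the job done as asked, in the order asked, and still so for the second after the job is handed in, with the robot touching nothing.
It also fails if it takes over 48 s, if anything falls off the work surface, if the arm or the gripper's body presses on something with over 40 N, if the wrist force passes 120 N, or if a joint passes its speed limit or range.

ROBOT

A 7-joint arm with a two-finger parallel gripper is mounted at the origin on the work surface. World frame = base frame: x ahead of the robot, y to its left, z up, the work surface at z = 0. Lengths are in m, angles in rad, forces in N, time in s.
With the tool pointing down it reaches from about 0.425 to 0.875 m from the base axis. Payload 8.4 kg.
Tool frame: the origin (TCP) lies midway between the tips of the shut fingers; the grasp point (between the pads) lies 19 mm behind it (grip_depth is the distance from the TCP to the grasp point, in m); y points along the fingers, x is the direction in which the jaws open and shut, and the axes are right-handed (so a half turn about y gives the same grasp; the last joint's range is limited). The gripper opens to 85 mm and grips with 20 to 120 N. Pads are 22 mm wide; open, the fingers measure 114 mm over their backs; the gripper's body (76 mm by 85 mm) begins 54 mm behind the grasp point. The pads swing forward as they close: fully open they stand 13 mm farther back than shut.
Start: joints at [1.175, 0.333, 0.04, 1.465, -0.013, 1.343, -0.059], TCP at [0.19, -0.622, 0.198] pointing down, gripper open.
Joint ranges: [-2.58, 2.58], [-0.38, 2.09], [-1.3, 1.39], [0.25, 2.4], [-1.5, 4.64], [0.08, 2.09], [-2.65, 2.65]. Speed limits (rad/s): [2.22, 2.22, 2.79, 2.79, 3.14, 3.14, 3.14].

INTERFACE

Orientations are given as a rotation vector (axis times angle).
In Python, from bench import * gives the robot as it stands.
- The arm moves only by the tool jog_arm, never from a script. Its arguments are lists of equal length, an entry for each row: "fingers": the finger opening in mm, from 0 to 85.4; "offset": the shift along the tool's x, y, z in mm, a list of three; "spin": the turn about the tool's y in rad. In form: {"fingers": [fingers, ...], "offset": [[tx, ty, tz], ...], "spin": [spin, ...]}. A call has 1 to 10 rows; each row is the pose to reach, as a shift and turn from the pose commanded when the call began, along the tool's axes at that moment; what a row does not reach only later rows make up. A row lasts 1/8 s, in which the tool goes at most 62.5 mm and 10.7 degrees, less where a joint would pass 70% of its speed; a pose out of reach is approached as far as the arm can. A call with a gripper value outside its range is refused whole. The fingers move at their own pace and stop on an object; "grip_force" is the grip in N (left out, the last holds). Time passes only in rows, so rows that repeat a pose let the fingers close. It gives the time, the measured TCP pose, the force and the opening at its end, in the units of the state.
- get_state(): the state, without advancing time (a new reading comes with each control period).
- camera(name): name is "side" or "top"; returns the picture (420x560x3 uint8, blue, green, red); there is no depth.
- calibration(name): a dict with "intrinsics" (3x3 intrinsics, pixels), "distortion" ([k1, k2, p1, p2, k3] as OpenCV has them; the pictures are not rectified), "cam_to_world" (4x4, takes a point from camera to world coordinates). Camera axes: x right, y down, z forward; pixel columns grow to the right and rows downward; lengths in m; the calibration is good to about 2 mm. A picture is of the moment at which its call begins. calibration takes no time and is no camera call.
- job_done(): hands the job in, once; it reports no verdict.
Trained networks look in the newest picture that a camera, given by its name, has taken for a name from the list of things; names that differ only in an ending like _2 or _b are one class to them, and where a whole thing is asked for, a point or a joint stands for the part that bears it (a point fixed in the world has none). Each returns a list of dicts, best first, with "confidence" (0 to 1); they miss things now and then, are a little off and sometimes report something else, mostly with a low value. They report only what shows in the picture. A call takes as long as a camera call. They do not tell look-alikes from the thing itself.
- spot_in(camera, thing): "uv" ([column, row] in pixels, amid what is visible of it).
The state is a dict: "time_s": time; "joints": joint angles; "joint_vel": joint speeds; "joint_torque": joint torques, N m; "tcp_pos": TCP position; "tcp_rot": TCP orientation; "force": force on the tool from outside, world axes, zero at the start; "torque": the same for the moment, N m; "finger_gap": finger opening in m.
Only numpy, scipy, OpenCV 4.12 (cv2) and the standard library are available. Lean on these libraries where they do the work, as an engineer would, in place of code of your own. Each camera call takes 0.05 s, during which the arm holds its last target. There are 200 camera calls.

## Working session

There is one attempt and no reset: what is moved stays moved. The work goes in short steps, Python scripts to look and compute and a tool call to move; the robot and the scene stay as the last step left them, time stands still between calls to the robot, and variables do not carry over. Pictures are saved under pics/ and viewed, about 8 in all and at most 12, crops included, and the job is handed in when it is done.

Besides the shell and the picture viewer there is one more tool, called after "Emit:" by a JSON object that holds its "name" and its "arguments", one argument or row to a line. jog_arm: Moves the arm, as the interface text tells. Its arguments: {"type":"object","properties":{"fingers":{"type":"array"},"offset":{"type":"array"},"spin":{"type":"array"},"grip_force":{"type":"number"}},"required":["fingers","offset","spin"]}

```bash
mkdir -p pics; ls; python3 - <<'E'
from bench import *
import cv2
s=get_state(); print({k:s[k] for k in ("time_s","tcp_pos","tcp_rot","finger_gap")})
for c in("top","side"):
    im=camera(c); cv2.imwrite(f"pics/{c}0.png",im)
    k=calibration(c); print(c,k["intrinsics"],k["distortion"],k["cam_to_world"])
    for t in("start_top","timer_top","pointer","selector","rack","vial","dial","shaker"):
        print(t,[(d["uv"],round(d["confidence"],2)) for d in spot_in(c,t)][:3])
E
```

```text
pics
{'time_s': 0.0, 'tcp_pos': array([ 0.18991963, -0.62109063,  0.19672488]), 'tcp_rot': array([-1.33418109,  0.98885816, -0.98656115]), 'finger_gap': 0.08534903218950844}
top [[382.04246799   0.         269.00584114]
 [  0.         382.04246799 213.5997146 ]
 [  0.           0.           1.        ]] [-0.03045338  0.          0.          0.          0.        ] [[ 2.50316847e-02 -9.86821294e-01  1.59866033e-01  3.65031811e-01]
 [-9.99682663e-01 -2.51615863e-02  1.21196530e-03  1.48889530e-01]
 [ 2.82648983e-03 -1.59845639e-01 -9.87137975e-01  1.23966183e+00]
 [ 0.00000000e+00  0.00000000e+00  0.00000000e+00  1.00000000e+00]]
start_top [([270.6, 251.0], 0.64)]
timer_top [([299.4, 254.5], 0.58)]
pointer [([293.8, 217.4], 0.57)]
selector [([294.5, 216.1], 0.68)]
rack [([194.1, 303.2], 0.86), ([292.9, 219.9], 0.7), ([237.6, 215.4], 0.61)]
vial [([322.0, 202.8], 0.43)]
dial [([280.0, 231.2], 0.89)]
shaker [([282.5, 227.3], 0.57)]
side [[403.57614564   0.         278.91921394]
 [  0.         403.57614564 212.62110855]
 [  0.           0.           1.        ]] [0.03435393 0.         0.         0.         0.        ] [[ 0.96451064 -0.16705704  0.20447782  0.32750952]
 [-0.26376641 -0.5740909   0.77514316 -0.63613472]
 [-0.01210426 -0.8015682  -0.59778082  0.69340061]
 [ 0.          0.          0.          1.        ]]
start_top []
timer_top [([238.9, 245.8], 0.53)]
pointer [([289.4, 237.9], 0.95)]
selector [([289.5, 232.7], 0.94)]
rack [([190.8, 164.7], 0.81), ([171.6, 202.0], 0.79), ([271.0, 188.2], 0.66)]
vial [([323.6, 249.2], 0.53)]
dial [([277.9, 236.5], 0.86)]
shaker [([278.9, 238.6], 0.61), ([289.6, 234.6], 0.37)]
```

View images.

```bash
python3 - <<'E'
import cv2
a=cv2.imread("pics/top0.png")[170:290,200:360]; cv2.imwrite("pics/v1.png",cv2.resize(a,None,fx=5,fy=5,interpolation=cv2.INTER_CUBIC))
a=cv2.imread("pics/side0.png"); cv2.imwrite("pics/v2.png",a[:, :])
a=a[150:300,190:350];cv2.imwrite("pics/v3.png",cv2.resize(a,None,fx=4,fy=4,interpolation=cv2.INTER_CUBIC))
E
```

```text
(no output)
```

View pics/v1.png

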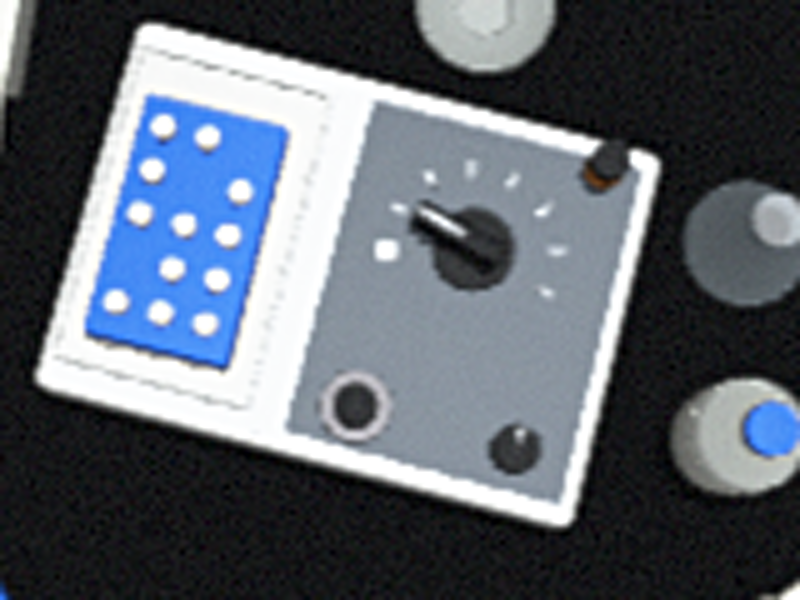

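View pics/v2.png

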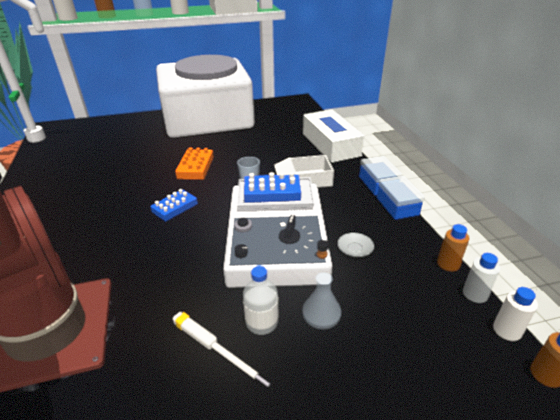

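View pics/v3.png

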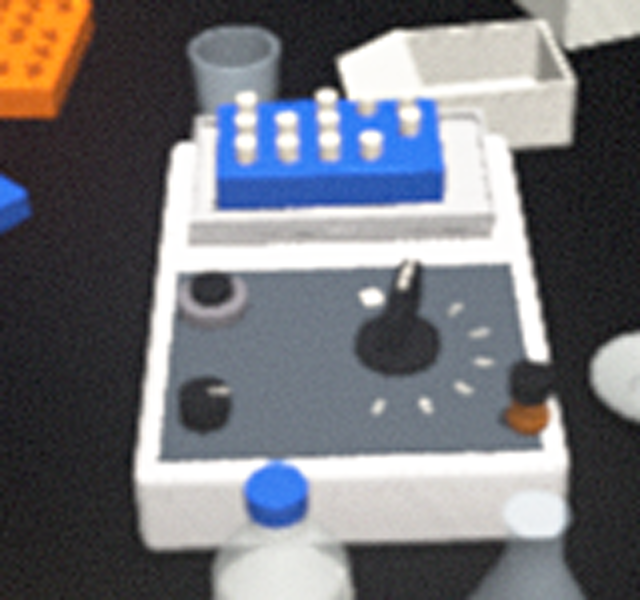

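```bash
cat > h.py <<'E'
from bench import *
import numpy as np, cv2
from scipy.optimize import least_squares
from scipy.spatial.transform import Rotation as R
def proj(c,P):
    k=calibration(c); T=np.linalg.inv(k["cam_to_world"])
    return cv2.projectPoints(np.array(P,float).reshape(-1,1,3),cv2.Rodrigues(T[:3,:3])[0],T[:3,3],k["intrinsics"],np.array(k["distortion"]))[0].reshape(-1,2)
def w(p,L):  # shaker->world
    c,s=np.cos(p[2]),np.sin(p[2]); L=np.atleast_2d(L)
    return np.c_[p[0]+c*L[:,0]-s*L[:,1],p[1]+s*L[:,0]+c*L[:,1],L[:,2]]
def mark(i,r=.052,z=.07):
    a=np.radians(105-30*np.asarray(i,float)); return np.c_[.03+r*np.cos(a),-.07+r*np.sin(a),z+0*a]
E
cat > fit.py <<'E'
from h import *
t=np.array([(385,250),(398,208),(431,177),(470,167),(512,178),(543,210),(557,250),(546,293)])/5+[200,170]
s=np.array([(371,297),(456,309),(480,332),(484,362),(463,388),(427,405),(378,407)])/4+[190,150]
it=np.arange(8); is_=np.array([0,2,3,4,5,6,7])
def f(p): return np.r_[proj("top",w(p,mark(it)))-t, proj("side",w(p,mark(is_)))-s].ravel()
r=least_squares(f,[.55,.0,.2]); p=r.x; print(p,np.round(r.fun.reshape(-1,2),1).tolist())
np.save("p.npy",p)
for n,L in(("dial",[.03,-.07,.07]),("start",[-.082,-.025,.085]),("timer",[-.082,-.125,.09])):
    W=w(p,L); print(n,W,proj("top",W),proj("side",W))
for z in (.07,.08,.09): print(z,proj("side",w(p,[-.082,-.025,z])),proj("top",w(p,[-.082,-.025,z])))
for sp in(.5,1,1.5,2): 
    W=w(p,mark(sp,.042,.11)); print(sp,proj("top",W),proj("side",W))
st=get_state(); print(R.from_rotvec(st["tcp_rot"]).as_matrix())
E
python3 fit.py
```

```text
[ 0.52526293  0.14598132 -0.23743606] [[0.7, -0.5], [0.4, -0.4], [-0.2, -0.2], [0.4, -0.4], [0.3, -0.4], [0.3, -0.8], [-0.1, -0.5], [0.0, -0.7], [-0.2, 0.0], [-0.8, -0.1], [-0.5, -0.0], [-0.5, -0.2], [-0.1, -0.0], [-0.8, -0.0], [-0.3, -0.2]]
dial [[0.53795646 0.07088889 0.07      ]] [[294.53219781 219.50715934]] [[288.98570259 237.18340346]]
start [[0.43968322 0.14097005 0.085     ]] [[271.16863241 250.44203235]] [[242.42009953 221.93043013]]
timer [[0.41616208 0.04377563 0.09      ]] [[303.44916036 259.01493087]] [[240.34757183 247.6260741 ]]
0.07 [[242.82086249 226.7108048 ]] [[271.12728832 250.75922541]]
0.08 [[242.55452994 223.53346035]] [[271.1547334  250.54866623]]
0.09 [[242.28481509 220.31770518]] [[271.1826511  250.33448005]]
0.5 [[281.87582205 213.97115337]] [[288.16914018 213.2418261 ]]
1 [[283.25841794 210.6386709 ]] [[292.70498073 213.47386318]]
1.5 [[285.46493055 207.78585904]] [[297.01800159 214.40487318]]
2 [[288.34371728 205.60313483]] [[300.83849992 215.98396724]]
[[ 2.92492266e-01 -3.82195621e-05  9.56267887e-01]
 [-9.56267888e-01  3.21436293e-06  2.92492267e-01]
 [-1.42527184e-05 -9.99999999e-01 -3.56079636e-05]]
```

```bash
cat >> h.py <<'E'
def rows(targets):
    """targets: (x,y,z,yaw_deg of tool x) -> tool-frame rows from the present pose"""
    st=get_state(); M=R.from_rotvec(st["tcp_rot"]).as_matrix(); yaw=np.degrees(np.arctan2(M[1,0],M[0,0]))
    print("t",st["time_s"],"tcp",np.round(st["tcp_pos"],4),"yaw",round(yaw,1),"F",np.round(st["force"],2),"gap",round(st["finger_gap"],4))
    off=[];sp=[]
    for x,y,z,a in targets:
        o=M.T@(np.array([x,y,z])-st["tcp_pos"])*1000; off.append([round(v,1) for v in o]); sp.append(round(float(-np.radians((a-yaw+180)%360-180)),3))
    print(off); print(sp)
def push(s,gap,z,r=.030):
    p=np.load("p.npy"); a=np.radians(105-30*s)+p[2]; D=w(p,[.03,-.07,.07])[0]
    u=np.array([np.cos(a),np.sin(a)]); n=np.array([-u[1],u[0]])
    xy=D[:2]+r*u+(.018+gap)*n; return (*xy,z,np.degrees(a))
E
python3 - <<'E'
from h import *
q=push(1,.012,.2); print(q)
rows([(.19,-.622,.25,-73),(.42,-.35,.25,-20),q])
E
```

```text
(np.float64(0.5259806249467004), np.float64(0.11158998527833768), 0.2, np.float64(61.395916027105734))
t 0.9 tcp [ 0.1901 -0.6216  0.1976] yaw -73.0 F [ 0.22  0.28 -1.06] gap 0.0851
[[np.float64(0.4), np.float64(-52.4), np.float64(-0.2)], [np.float64(-192.4), np.float64(-52.4), np.float64(299.3)], [np.float64(-602.8), np.float64(-2.4), np.float64(535.7)]]
[0.0, -0.925, -2.346]
```

Emit:
{"name": "jog_arm", "arguments": {
  "fingers": [0,0,0,0,0,0,0,0,0],
  "offset": [
    [0,-52,0],
    [-20,-52,30],
    [-45,-52,70],
    [-70,-52,110],
    [-95,-52,150],
    [-120,-52,190],
    [-145,-52,230],
    [-170,-52,265],
    [-192,-52,299]
  ],
  "spin": [0,-0.1,-0.2,-0.35,-0.45,-0.6,-0.7,-0.8,-0.925],
  "grip_force": 20
}}

```text
time_s: 2.02
tcp_pos: [0.4207, -0.3492, 0.2499]
tcp_rot: [-1.554, 0.27, -0.271]
force: [-0.0, -0.4, -0.5]
finger_gap: -0.0001
```

```bash
python3 - <<'E'
from h import *
rows([push(1,.012,.25),push(1,.012,.15),push(1,.012,.09)])
E
```

```text
t 2.025 tcp [ 0.4207 -0.3492  0.2499] yaw -19.8 F [-0.01 -0.36 -0.48] gap -0.0001
[[np.float64(-56.7), np.float64(-0.2), np.float64(469.2)], [np.float64(-56.8), np.float64(99.8), np.float64(469.2)], [np.float64(-56.8), np.float64(159.8), np.float64(469.2)]]
[-1.417, -1.417, -1.417]
```

Emit:
{"name": "jog_arm", "arguments": {
  "fingers": [0,0,0,0,0,0,0,0,0,0],
  "offset": [
    [-7,0,55],
    [-14,0,110],
    [-21,0,165],
    [-28,0,220],
    [-35,0,275],
    [-41,0,330],
    [-47,0,385],
    [-53,0,435],
    [-57,0,469],
    [-57,0,469]
  ],
  "spin": [-0.16,-0.33,-0.5,-0.67,-0.84,-1.0,-1.15,-1.3,-1.417,-1.417]
}}

```text
time_s: 3.28
tcp_pos: [0.5265, 0.1129, 0.2497]
tcp_rot: [-1.403, -0.836, 0.835]
force: [-0.1, -1.0, -0.1]
finger_gap: -0.0001
```

```bash
python3 - <<'E'
from h import *
rows([push(1,.012,.13),push(1,.012,.09)])
E
```

```text
t 3.275 tcp [0.5265 0.1129 0.2497] yaw 61.5 F [-0.09 -1.03 -0.13] gap -0.0001
[[np.float64(-1.6), np.float64(119.7), np.float64(-0.3)], [np.float64(-1.6), np.float64(159.7), np.float64(-0.3)]]
[0.002, 0.002]
```

Descend to just above the deck (20 mm), beside the pointer's trailing flank.

Emit:
{"name": "jog_arm", "arguments": {
  "fingers": [0,0,0,0,0],
  "offset": [
    [-1.6,50,0],
    [-1.6,100,0],
    [-1.6,140,0],
    [-1.6,159,0],
    [-1.6,159,0]
  ],
  "spin": [0,0,0,0,0]
}}

```text
time_s: 3.9
tcp_pos: [0.5256, 0.1075, 0.0902]
tcp_rot: [-1.406, -0.829, 0.832]
force: [1.1, -0.1, 0.2]
finger_gap: -0.0004
```

```bash
python3 - <<'E'
from h import *
rows([push(1,.004,.09),push(1,.0,.09),push(1.25,.0,.09),push(1.5,.0,.09),push(1.7,.0,.09),push(1.7,.0,.09)])
a=camera("top")[180:260,250:340];b=camera("side")[195:275,235:325]
cv2.imwrite("pics/v4.png",cv2.resize(np.hstack([a,b]),None,fx=4.4,fy=4.4,interpolation=cv2.INTER_CUBIC))
E
```

```text
t 3.9 tcp [0.5256 0.1075 0.0902] yaw 61.1 F [ 1.15 -0.11  0.23] gap -0.0004
[[np.float64(3.8), np.float64(0.2), np.float64(-6.4)], [np.float64(3.8), np.float64(0.2), np.float64(-10.4)], [np.float64(5.9), np.float64(0.2), np.float64(-14.5)], [np.float64(7.5), np.float64(0.2), np.float64(-18.8)], [np.float64(8.3), np.float64(0.2), np.float64(-22.3)], [np.float64(8.3), np.float64(0.2), np.float64(-22.3)]]
[-0.005, -0.005, 0.126, 0.257, 0.362, 0.362]
```

View pics/v4.png

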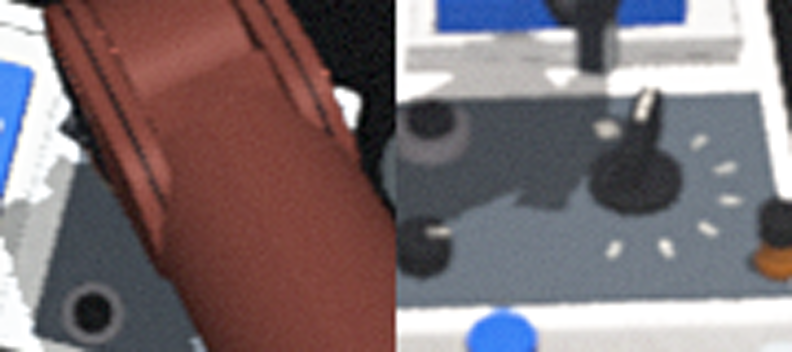

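```bash
python3 - <<'E'
from h import *
s=get_state(); print(s["time_s"],s["tcp_pos"],s["joints"],s["joint_vel"],s["force"],proj("side",s["tcp_pos"]))
for d in((0,0,.0),(0,0,.02),(0,0,.05),(0,0,.1)): print(proj("side",s["tcp_pos"]+np.array(d)))
cv2.imwrite("pics/v5.png",camera("side")[100:300,180:380].repeat(3,0).repeat(3,1))
E
```

```text
4.0 [0.52695372 0.10831989 0.09214587] [ 0.35512624  0.26741711 -0.72908807  1.83899511  0.19856548  1.1071147
  0.62186624] [-0.00145334 -0.00827442 -0.00603072 -0.00842545 -0.00060886 -0.00097847
 -0.00061613] [-0.5305572  -0.20429236  0.47578711] [[280.27446217 221.39412652]]
[[280.27446217 221.39412652]]
[[280.19001478 214.80021352]]
[[280.05939358 204.59739925]]
[[279.83043288 186.70299835]]
```

View pics/v5.png

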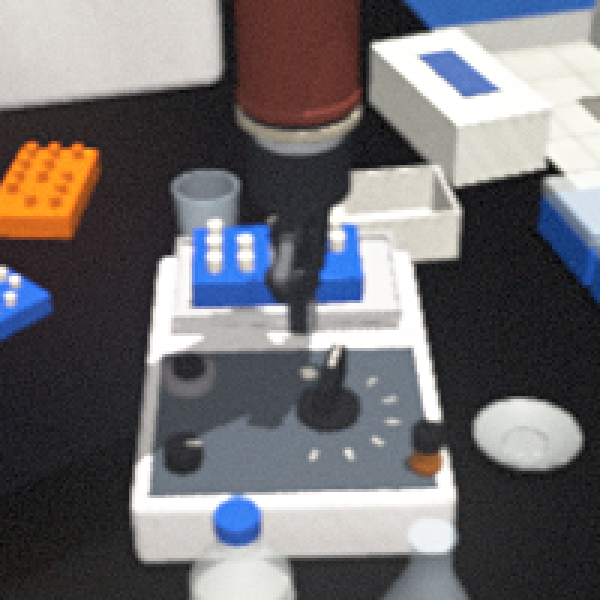

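```bash
python3 - <<'E'
from h import *
a=camera("side")[180:250,255:325]
a=cv2.convertScaleAbs(cv2.resize(a,None,fx=8,fy=8,interpolation=cv2.INTER_NEAREST),alpha=1.6,beta=10)
P=get_state()["tcp_pos"]; u=(proj("side",P)[0]-[255,180]+.5)*8; cv2.circle(a,tuple(int(v) for v in u),5,(0,0,255),1)
cv2.imwrite("pics/v6.png",a)
E
```

```text
(no output)
```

View pics/v6.png

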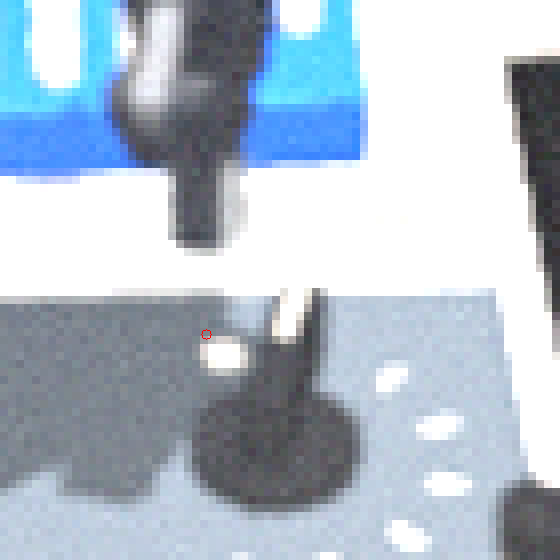

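Emit:
{"name": "jog_arm", "arguments": {
  "fingers": [0,0,0,0],
  "offset": [
    [0,4,0],
    [0,8,0],
    [0,10,0],
    [0,10,0]
  ],
  "spin": [0,0,0,0]
}}

```text
time_s: 4.6
tcp_pos: [0.5257, 0.1083, 0.0804]
tcp_rot: [-1.406, -0.831, 0.832]
force: [0.4, 0.3, -0.2]
finger_gap: -0.0001
```

```bash
python3 - <<'E'
from h import *
rows([push(1,.012,.09)])
s=camera("side"); top=camera("top")
a=s[180:250,255:325]; g=cv2.cvtColor(s,cv2.COLOR_BGR2GRAY); print(g[196:226,276:288])
print(proj("side",get_state()["tcp_pos"]))
cv2.imwrite("pics/t7.png",top)
b=top[170:260,220:310]
E
```

```text
t 4.6 tcp [0.5257 0.1083 0.0804] yaw 61.2 F [ 0.35  0.3  -0.23] gap -0.0001
[[np.float64(3.0), np.float64(-9.6), np.float64(1.4)]]
[-0.003]
[[ 81  79  70  66  58  52  44  52  48  54  74  84]
 [ 75  69  63  57  45  50  49  47  47  55  66  84]
 [ 63  60  55  53  44  45  43  46  44  54  64  83]
 [ 55  52  53  46  47  50  52  48  45  50  67  80]
 [ 49  49  43  47  52  43  44  46  44  69  92  97]
 [ 46  43  47  44  41  50  48  43  76 136 174 176]
 [ 47  45  47  50  46  44  44  41 105 212 253 250]
 [ 45  51  47  46  45  43  47  49 110 210 249 248]
 [ 55  51  50  49  44  49  60  74 107 170 206 214]
 [ 65  48  46  47  38  51  88 111 120 153 180 186]
 [ 82  59  52  46  44  61 120 134 129 153 180 183]
 [ 92  54  50  51  48  63 124 144 128 154 181 184]
 [ 88  51  52  56  48  66 123 138 125 157 179 182]
 [ 83  52  56  50  47  69 120 140 129 148 172 174]
 [ 89  51  49  50  45  65 123 139 132 178 211 217]
 [100  51  45  52  49  67 124 137 158 239 255 255]
 [105  56  46  49  48  68 118 145 180 251 255 255]
 [ 92  48  49  47  46  65 114 150 207 255 255 255]
 [ 99  73  67  65  58  74 119 169 234 255 255 255]
 [135 117 114 101  81  98 133 181 248 255 255 255]
 [132 119 110 102 106 110 120 146 193 219 218 211]
 [ 97  92  88  80  83  90  86 102 122 135 128 127]
 [ 79  76  74  75  73  77  79 101 115 121 119 113]
 [ 67  74  79  76  76  79  80 101 116 128 124 111]
 [ 82  70  77  74  76  77  76  88 106 115 119 107]
 [ 75  77  76  76  76  73  82  84  86  89  99  94]
 [ 77  77  77  80  93 116 123 125 110  87  86  68]
 [ 77  80  72  96 132 170 179 176 155 113  76  53]
 [ 80  75  78  86 125 175 188 195 175 135  78  56]
 [ 72  78  74  75 106 159 176 174 154 126  81  53]]
[[279.89868714 225.18952859]]
```

Emit:
{"name": "jog_arm", "arguments": {
  "fingers": [0,0,0,0,0,0],
  "offset": [
    [0,2,0],
    [0,4,0],
    [0,6,0],
    [0,8,0],
    [0,10,0],
    [0,12,0]
  ],
  "spin": [0,0,0,0,0,0]
}}

```text
time_s: 5.45
tcp_pos: [0.5259, 0.1083, 0.0685]
tcp_rot: [-1.406, -0.831, 0.831]
force: [-0.6, -0.7, -0.1]
finger_gap: 0.0
```

```bash
python3 - <<'E'
from h import *
rows([push(1,.012,.09)])
s=camera("side"); g=cv2.cvtColor(s,cv2.COLOR_BGR2GRAY); print(g[208:230,274:288])
print(proj("side",get_state()["tcp_pos"]))
E
```

```text
t 5.45 tcp [0.5259 0.1083 0.0685] yaw 61.2 F [-0.63 -0.72 -0.09] gap 0.0
[[np.float64(2.9), np.float64(-21.5), np.float64(1.5)]]
[-0.004]
[[ 45  48  52  48  49  55  44  47  58  74 104 153 181 186]
 [ 86  73  56  45  46  53  43  54  80 106 117 149 176 178]
 [196 150  89  54  47  40  45  59 101 126 134 179 218 219]
 [255 212 111  53  48  53  47  68 120 134 155 239 255 255]
 [255 216 107  55  54  49  45  76 126 137 158 249 255 255]
 [255 183  94  53  46  53  50  73 122 136 166 251 255 255]
 [244 166  87  50  54  49  50  68 121 133 161 253 255 255]
 [199 155 100  61  53  51  51  72 124 136 159 248 255 255]
 [152 136  99  61  48  49  51  70 124 138 135 176 211 216]
 [107 112  93  61  48  47  53  62 106 131 122 117 126 130]
 [ 86 107  96  79  73  66  55  71 105 137 130 118 121 119]
 [ 80 101 112 113 110 102  88  98 126 136 126 122 122 118]
 [ 82  88  91  99  97  99 102 111 118 108 103 100 121 109]
 [ 74  75  72  77  78  82  80  89  95  93  79  88 101  91]
 [ 74  77  78  75  79  80  95 115 128 129 108  87  82  69]
 [ 79  75  76  81  75  92 133 168 177 178 157 114  77  54]
 [ 78  79  82  74  75  85 127 174 192 193 175 133  82  54]
 [ 80  72  77  83  75  81 108 152 182 174 152 121  80  59]
 [ 75  80  77  79  79  76  84 109 117 112 105  86  71  53]
 [ 77  76  76  77  81  78  76  78  81  80  77  70  59  57]
 [ 79  83  76  76  77  77  76  80  75  73  66  60  53  51]
 [ 77  78  77  76  78  84  75  75  64  59  53  45  50  56]]
[[279.90829569 229.16868899]]
```

Emit:
{"name": "jog_arm", "arguments": {
  "fingers": [0,0,0,0,0,0,0,0,0,0],
  "offset": [
    [0,0,5],
    [0,0,10],
    [0,3,10],
    [0,6,10],
    [0,9,10],
    [0,11,10],
    [0,13,10],
    [0,15,10],
    [0,17,10],
    [0,17,10]
  ],
  "spin": [0,0,0,0,0,0,0,0,0,0]
}}

```text
time_s: 6.75
tcp_pos: [0.517, 0.1131, 0.0515]
tcp_rot: [-1.406, -0.831, 0.832]
force: [0.3, 0.1, 0.2]
finger_gap: -0.0
```

```bash
python3 - <<'E'
from h import *
rows([push(1,.012,.09)])
s=camera("side"); top=camera("top"); P=get_state()["tcp_pos"]
print(proj("side",P),proj("side",P+[0,0,.028]),proj("top",P+[0,0,.028]))
a=s[190:250,250:310]; b=top[180:240,250:310]
cv2.imwrite("pics/v7.png",cv2.resize(np.hstack([a,b]),None,fx=6.5,fy=6.5,interpolation=cv2.INTER_CUBIC))
E
```

```text
t 6.75 tcp [0.517  0.1131 0.0515] yaw 61.2 F [0.28 0.15 0.17] gap -0.0
[[np.float64(3.0), np.float64(-38.5), np.float64(-8.6)]]
[-0.004]
[[276.13139247 233.75115129]] [[275.94561104 224.92623175]] [[280.83706954 225.41406777]]
```

View pics/v7.png

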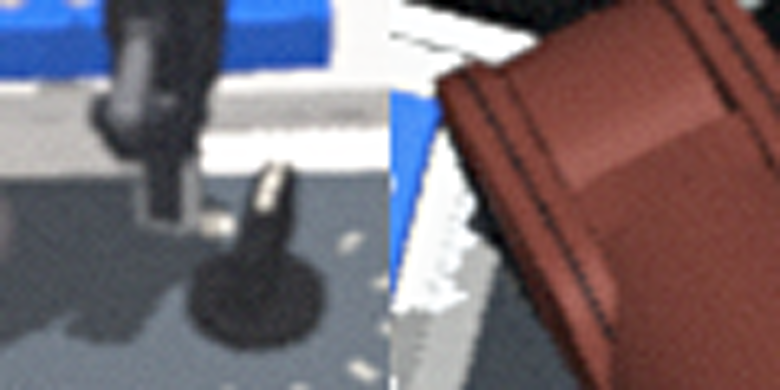

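Emit:
{"name": "jog_arm", "arguments": {
  "fingers": [0,0,0,0,0,0,0],
  "offset": [
    [0,2,0],
    [0,4,0],
    [0,6,0],
    [0,7.5,0],
    [0,9,0],
    [0,10,0],
    [0,10,0]
  ],
  "spin": [0,0,0,0,0,0,0]
}}

```text
time_s: 7.72
tcp_pos: [0.5171, 0.1131, 0.0416]
tcp_rot: [-1.406, -0.831, 0.831]
force: [-0.2, 0.1, 0.8]
finger_gap: -0.0002
```

Emit:
{"name": "jog_arm", "arguments": {
  "fingers": [0,0,0,0,0],
  "offset": [
    [0,1.5,0],
    [0,3,0],
    [0,4.5,0],
    [0,6,0],
    [0,6,0]
  ],
  "spin": [0,0,0,0,0]
}}

```text
time_s: 8.35
tcp_pos: [0.5172, 0.1131, 0.0364]
tcp_rot: [-1.407, -0.831, 0.832]
force: [-4.0, -1.2, 11.5]
finger_gap: -0.0002
```

```bash
python3 - <<'E'
from h import *
rows([push(1,.012,.09)])
s=camera("side"); P=get_state()["tcp_pos"]
print(proj("side",P),proj("side",[*P[:2],.07]),get_state()["joint_torque"])
g=cv2.cvtColor(s,cv2.COLOR_BGR2GRAY); print(g[218:240,268:286])
E
```

```text
t 8.35 tcp [0.5172 0.1131 0.0364] yaw 61.2 F [-3.99 -1.2  11.48] gap -0.0002
[[np.float64(2.9), np.float64(-53.6), np.float64(-8.5)]]
[-0.004]
[[276.23955645 238.44885961]] [[276.0203673  228.02548517]] [-2.27117306e-01 -4.54499280e+01 -6.79406404e+00 -3.24749529e+01
  3.15998141e-01 -1.72706276e+00 -3.56636403e-03]
[[ 47  48  53  52  50  43  46  51  44  49  58  80  82  82 105 118 129 126]
 [ 47  53  53  55  59  52  45  49  54  56  79 109 111  92 106 118 124 126]
 [ 71  59  70  68  70  59  52  56  48  56  91 124 118  94  87 101 114 123]
 [ 79  76  82 100  88  66  51  55  49  62 104 131 121  89  83  92  91 104]
 [ 80  79  87 102  92  64  57  55  44  66 107 133 121 116 127 131 117 102]
 [ 80  76  86 111 101  67  55  53  54  71 111 135 131 148 176 177 158 130]
 [ 76  79  88 123 105  65  51  51  49  64 106 131 133 161 193 195 180 152]
 [ 78  77  90 115  98  68  53  58  53  65 106 133 131 156 182 175 158 138]
 [ 78  78  91 120 107  62  48  52  55  69 108 136 122 115 117 114 115 102]
 [ 78  73  92 117 111  72  47  48  48  60 106 132 114  89  76  83  96  93]
 [ 78  77  85 105  96  78  71  7
[... 168 characters left out ...]
 84  66  51  51  50  46]
 [ 77  80  78  79  81  76  77  82  83  87  86  79  64  50  53  57  50  49]
 [ 77  75  82  77  72  76  79  81  78  82  74  66  53  48  56  54  56  47]
 [ 80  75  81  85  79  82  75  79  80  79  73  64  56  57  52  55  46  45]
 [ 76  78  78  79  78  77  81  78  88  87  79  60  60  51  52  59  51  41]
 [ 75  78  81  79  76  80  73  84 100 111  94  65  52  57  53  56  48  47]
 [ 79  80  80  83  81  78  83  88 113 123  98  63  53  55  57  49  46  50]
 [ 81  81  79  74  79  83 103 112 124 119  97  65  53  55  57  54  48  42]
 [ 77  79  82  79  74  82 108 129 129 124 102  63  49  49  55  51  51  50]
 [ 79  79  79  80  80  91 111 123 126 131 111  91  61  48  55  50  50  55]]
```

```bash
python3 - <<'E'
from h import *
rows([(*get_state()["tcp_pos"][:2],.055,61.2),push(1,.004,.055)]+[push(s,0,.055) for s in(1,1.2,1.4,1.55,1.7)])
E
```

```text
t 8.4 tcp [0.5172 0.1131 0.0364] yaw 61.2 F [-4.09 -1.14 11.22] gap 0.0
[[np.float64(-0.0), np.float64(-18.6), np.float64(-0.0)], [np.float64(2.9), np.float64(-18.6), np.float64(-16.4)], [np.float64(2.9), np.float64(-18.6), np.float64(-20.4)], [np.float64(4.7), np.float64(-18.6), np.float64(-23.7)], [np.float64(6.0), np.float64(-18.6), np.float64(-27.1)], [np.float64(6.8), np.float64(-18.6), np.float64(-29.7)], [np.float64(7.4), np.float64(-18.6), np.float64(-32.4)]]
[-0.0, -0.004, -0.004, 0.101, 0.206, 0.284, 0.363]
```

Emit:
{"name": "jog_arm", "arguments": {
  "fingers": [0,0,0,0,0,0,0,0,0],
  "offset": [
    [0,-10,0],
    [0,-18.5,0],
    [3,-18.5,-10],
    [3,-18.5,-16.5],
    [3,-18.5,-20.5],
    [4.7,-18.5,-23.7],
    [6,-18.5,-27],
    [7,-18.5,-30],
    [7.4,-18.5,-32.4]
  ],
  "spin": [0,0,0,0,0,0.1,0.2,0.285,0.36]
}}

```text
time_s: 9.52
tcp_pos: [0.5486, 0.1042, 0.0536]
tcp_rot: [-1.499, -0.551, 0.553]
force: [0.3, 1.1, -0.1]
finger_gap: -0.0002
```

```bash
python3 - <<'E'
from h import *
rows([push(s,0,.055) for s in(1.7,1.9,2.1,2.3,2.5,2.7)])
s=camera("side"); camera("top")
a=s[195:255,255:330]; cv2.imwrite("pics/v8.png",cv2.resize(a,None,fx=8,fy=8,interpolation=cv2.INTER_CUBIC))
p=np.load("p.npy")
for q in (1,1.5,2,2.5,3): print(q,proj("side",w(p,mark(q,.042,.11))))
E
```

```text
t 9.525 tcp [0.5486 0.1042 0.0536] yaw 40.4 F [ 0.27  1.07 -0.07] gap -0.0002
[[np.float64(0.3), np.float64(-1.4), np.float64(-0.5)], [np.float64(2.0), np.float64(-1.5), np.float64(-3.7)], [np.float64(3.4), np.float64(-1.5), np.float64(-7.1)], [np.float64(4.4), np.float64(-1.5), np.float64(-10.6)], [np.float64(5.0), np.float64(-1.5), np.float64(-14.2)], [np.float64(5.3), np.float64(-1.5), np.float64(-17.9)]]
[0.001, 0.105, 0.21, 0.315, 0.42, 0.524]
1 [[292.70498073 213.47386318]]
1.5 [[297.01800159 214.40487318]]
2 [[300.83849992 215.98396724]]
2.5 [[303.91755662 218.12193866]]
3 [[306.0407672  220.69280456]]
```

View pics/v8.png

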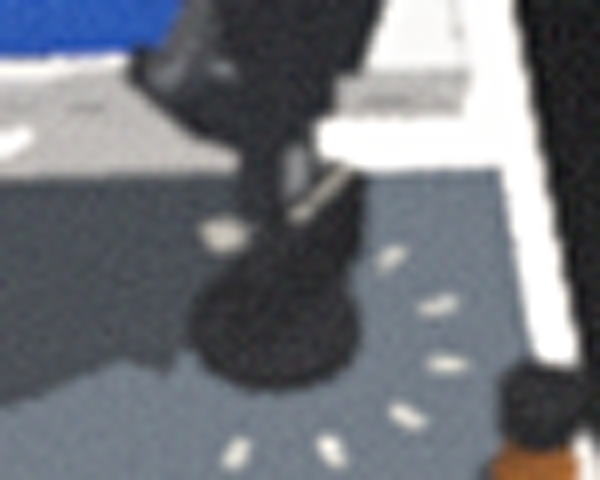

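Emit:
{"name": "jog_arm", "arguments": {
  "fingers": [0,0,0,0,0,0,0,0],
  "offset": [
    [2,-1,-3.7],
    [3.4,-1,-7],
    [4.2,-1,-9.5],
    [4.8,-1,-12.5],
    [5,-1,-14.5],
    [5.2,-1,-16.2],
    [5.3,-1,-17.9],
    [5.3,-1,-17.9]
  ],
  "spin": [0.1,0.2,0.28,0.36,0.42,0.475,0.525,0.525]
}}

```text
time_s: 10.62
tcp_pos: [0.5647, 0.0937, 0.0549]
tcp_rot: [-1.566, -0.145, 0.145]
force: [-0.4, -0.8, 0.8]
finger_gap: -0.0001
```

```bash
cat >> h.py <<'E'
def angle(c="side"):
    """speed whose projected white line best fits the picture (score = line minus flanks)"""
    g=cv2.cvtColor(camera(c),cv2.COLOR_BGR2GRAY).astype(np.float32); p=np.load("p.npy"); D=np.array([.03,-.07,0]); out=[]
    for s in np.arange(0,7.3,.05):
        m=lambda r,l: cv2.remap(g,*[np.float32(v).reshape(-1,1) for v in proj(c,w(p,mark(s,1,.11)*0+np.array([D+[0,0,.11]+ri*np.array([np.cos(a:=np.radians(105-30*s)),np.sin(a),0])+l*np.array([-np.sin(a),np.cos(a),0]) for ri in r]))).T],cv2.INTER_LINEAR).mean()
        r=np.linspace(.02,.040,9); out.append((float(m(r,0)-.5*m(r,.0055)-.5*m(r,-.0055)),round(float(s),2)))
    print(c,[(round(a),b) for a,b in sorted(out)[::-1][:5]])
E
python3 - <<'E'
from h import *
rows([push(s,0,.055) for s in(2.7,2.9,3.1,3.25,3.4,3.5,3.6,3.7)])
angle()
g=cv2.imread("pics/side0.png")
E
```

```text
Traceback (most recent call last):
  File "h.py", line 29
    m=lambda r,l: cv2.remap(g,*[np.float32(v).reshape(-1,1) for v in proj(c,w(p,mark(s,1,.11)*0+np.array([D+[0,0,.11]+ri*np.array([np.cos(a:=np.radians(105-30*s)),np.sin(a),0])+l*np.array([-np.sin(a),np.cos(a),0]) for ri in r]))).T],cv2.INTER_LINEAR).mean()
                                                                                                                                          ^^^^^^^^^^^^^^^^^^^^^^^
SyntaxError: assignment expression cannot be used in a comprehension iterable expression
```

```bash
python3 - <<'E'
t=open("h.py").read(); t=t[:t.index("def angle")]
t+='''def angle(c="side",img=None):
    """speed whose projected white line best fits the picture (score = line minus flanks)"""
    g=cv2.cvtColor(camera(c) if img is None else img,cv2.COLOR_BGR2GRAY).astype(np.float32); p=np.load("p.npy"); out=[]
    r=np.linspace(.02,.040,9)
    def m(a,l):
        L=np.c_[.03+r*np.cos(a)-l*np.sin(a),-.07+r*np.sin(a)+l*np.cos(a),.11+0*r]
        uv=proj(c,w(p,L)).astype(np.float32); return cv2.remap(g,uv[:,:1],uv[:,1:],cv2.INTER_LINEAR).mean()
    for s in np.arange(0,7.3,.05):
        a=np.radians(105-30*s); out.append((m(a,0)-max(m(a,.0055),m(a,-.0055)),s))
    print(c,[(round(float(a)),round(float(b),2)) for a,b in sorted(out)[::-1][:5]])
'''
open("h.py","w").write(t)
E
python3 - <<'E'
from h import *
rows([push(s,0,.055) for s in(2.7,2.9,3.1,3.25,3.4,3.5,3.6,3.7)])
angle("side",cv2.imread("pics/side0.png")); angle("top",cv2.imread("pics/top0.png"))
s=camera("side"); angle("side",s); cv2.imwrite("pics/s9.png",s)
E
```

```text
t 10.625 tcp [0.5647 0.0937 0.0549] yaw 10.6 F [-0.4  -0.76  0.78] gap -0.0001
[[np.float64(-0.4), np.float64(-0.1), np.float64(0.4)], [np.float64(1.3), np.float64(-0.1), np.float64(-2.9)], [np.float64(2.6), np.float64(-0.1), np.float64(-6.3)], [np.float64(3.4), np.float64(-0.1), np.float64(-8.9)], [np.float64(4.0), np.float64(-0.1), np.float64(-11.6)], [np.float64(4.3), np.float64(-0.1), np.float64(-13.4)], [np.float64(4.4), np.float64(-0.1), np.float64(-15.2)], [np.float64(4.5), np.float64(-0.1), np.float64(-17.1)]]
[0.003, 0.108, 0.213, 0.291, 0.37, 0.422, 0.474, 0.527]
side [(57, 1.0), (52, 1.05), (49, 0.95), (36, 1.1), (34, 0.9)]
top [(130, 0.9), (122, 0.95), (110, 0.85), (95, 1.0), (69, 0.8)]
side [(25, 2.75), (25, 2.7), (20, 2.8), (20, 2.65), (11, 2.85)]
```

```bash
python3 - <<'E'
from h import *
s=camera("side"); angle("side",s)
f=8;a=cv2.resize(s[195:255,255:330],None,fx=f,fy=f,interpolation=cv2.INTER_CUBIC)
p=np.load("p.npy")
for q,c in((2.7,(0,255,0)),(3,(0,0,255))):
    uv=((proj("side",w(p,np.r_[mark(q,.015,.11),mark(q,.042,.11)]))-[255,195]+.5)*f).astype(int)
    for v in uv: cv2.circle(a,tuple(int(i) for i in v),4,c,1)
cv2.imwrite("pics/v9.png",a)
E
```

```text
side [(31, 2.75), (30, 2.7), (27, 2.8), (23, 2.65), (18, 2.85)]
```

View pics/v9.png

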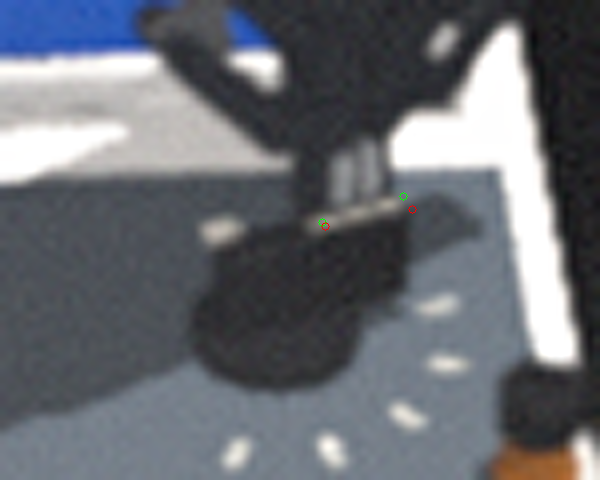

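Emit:
{"name": "jog_arm", "arguments": {
  "fingers": [0,0,0,0,0,0,0,0,0],
  "offset": [
    [1.3,0,-3],
    [2.6,0,-6.3],
    [3.4,0,-9],
    [4,0,-11.6],
    [4.2,0,-13.2],
    [4.4,0,-14.8],
    [4.5,0,-16.2],
    [4.5,0,-17.1],
    [4.5,0,-17.1]
  ],
  "spin": [0.1,0.21,0.29,0.37,0.42,0.465,0.5,0.525,0.525]
}}

```text
time_s: 11.85
tcp_pos: [0.5723, 0.0774, 0.0551]
tcp_rot: [-1.554, 0.268, -0.268]
force: [-0.1, -0.1, -0.3]
finger_gap: 0.0
```

```bash
python3 - <<'E'
t=open("h.py").read()
t=t.replace("def m(a,l):","def m(a,l,d):").replace(".astype(np.float32); return"," + d; uv=uv.astype(np.float32); return")
i=t.index("    for s in np.arange(0,7.3")
t=t[:i]+'''    for s in np.arange(0,7.3,.05):
        a=np.radians(105-30*s); out.append(max((m(a,0,d)-max(m(a,.0055,d),m(a,-.0055,d)),s,*d) for d in np.mgrid[-.9:1:.3,-.9:1:.3].reshape(2,-1).T))
    print(c,np.round(sorted(out)[::-1][:6],2).tolist())
'''
open("h.py","w").write(t)
E
python3 - <<'E'
from h import *
for f in("side0","s9"): angle("side",cv2.imread(f"pics/{f}.png"))
rows([push(s,0,.055) for s in(3.7,3.9,4.1,4.25,4.35,4.45,4.55,4.65,4.75)])
angle()
E
```

```text
Traceback (most recent call last):
  File "h.py", line 33, in angle
    a=np.radians(105-30*s); out.append(max((m(a,0,d)-max(m(a,.0055,d),m(a,-.0055,d)),s,*d) for d in np.mgrid[-.9:1:.3,-.9:1:.3].reshape(2,-1).T))
                                       ~~~^^^^^^^^^^^^^^^^^^^^^^^^^^^^^^^^^^^^^^^^^^^^^^^^^^^^^^^^^^^^^^^^^^^^^^^^^^^^^^^^^^^^^^^^^^^^^^^^^^^^^^
  File "h.py", line 33, in <genexpr>
    a=np.radians(105-30*s); out.append(max((m(a,0,d)-max(m(a,.0055,d),m(a,-.0055,d)),s,*d) for d in np.mgrid[-.9:1:.3,-.9:1:.3].reshape(2,-1).T))
                                                         ~^^^^^^^^^^^
  File "h.py", line 31, in m
    uv=proj(c,w(p,L)) + d; uv=uv.astype(np.float32); return cv2.remap(g,uv[:,:1],uv[:,1:],cv2.INTER_LINEAR).mean()
       ~~~~^^^^^^^^^^
  File "h.py", line 6, in proj
    k=calibration(c); T=np.linalg.inv(k["cam_to_world"])
ValueError: time passes only in moves, steps and waits
```

```bash
sed -i 's/^from scipy.optimize/import functools\ncal=functools.lru_cache(calibration)\nfrom scipy.optimize/; s/k=calibration(c)/k=cal(c)/' h.py
python3 - <<'E'
from h import *
for f in("side0","s9"): angle("side",cv2.imread(f"pics/{f}.png"))
rows([push(s,0,.055) for s in(3.7,3.9,4.1,4.25,4.35,4.45,4.55,4.65,4.75)])
s=camera("side"); cv2.imwrite("pics/s10.png",s); angle("side",s)
E
```

```text
side [[78.68, 1.1, -0.9, 0.9], [77.31, 1.05, -0.6, 0.9], [75.62, 1.0, -0.3, 0.9], [73.72, 0.95, -0.0, 0.9], [71.25, 0.9, 0.3, 0.9], [68.14, 0.85, 0.6, 0.9]]
side [[29.13, 2.85, -0.9, -0.3], [28.81, 2.8, -0.9, -0.0], [28.62, 2.75, -0.9, 0.3], [28.59, 2.65, -0.9, 0.6], [28.23, 2.7, -0.9, 0.3], [27.64, 2.9, -0.9, -0.6]]
t 11.85 tcp [0.5723 0.0774 0.0551] yaw -19.6 F [-0.15 -0.09 -0.26] gap 0.0
[[np.float64(-0.2), np.float64(0.1), np.float64(0.3)], [np.float64(1.5), np.float64(0.1), np.float64(-2.9)], [np.float64(2.9), np.float64(0.1), np.float64(-6.3)], [np.float64(3.7), np.float64(0.1), np.float64(-8.9)], [np.float64(4.1), np.float64(0.1), np.float64(-10.7)], [np.float64(4.4), np.float64(0.1), np.float64(-12.5)], [np.float64(4.6), np.float64(0.1), np.float64(-14.4)], [np.float64(4.8), np.float64(0.1), np.float64(-16.2)], [np.float64(4.8), np.float64(0.1), np.float64(-18.0)]]
[0.0, 0.105, 0.209, 0.288, 0.34, 0.393, 0.445, 0.497, 0.55]
side [[31.32, 1.2, -0.3, -0.9], [29.86, 1.25, -0.6, -0.9], [29.61, 1.05, 0.9, -0.9], [28.58, 1.1, 0.3, -0.6], [28.57, 1.15, -0.0, -0.9], [26.29, 1.3, -0.9, -0.9]]
```

```bash
python3 - <<'E'
from h import *
s=cv2.imread("pics/s10.png")
f=8;a=cv2.resize(s[195:255,255:330],None,fx=f,fy=f,interpolation=cv2.INTER_CUBIC)
p=np.load("p.npy")
for q,c in((3.7,(0,255,0)),(4,(0,0,255))):
    uv=((proj("side",w(p,np.r_[mark(q,.015,.11),mark(q,.042,.11)]))-[255,195]+.5)*f).astype(int)
    for v in uv: cv2.circle(a,tuple(int(i) for i in v),4,c,1)
cv2.imwrite("pics/v10.png",a)
E
```

```text
(no output)
```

View pics/v10.png

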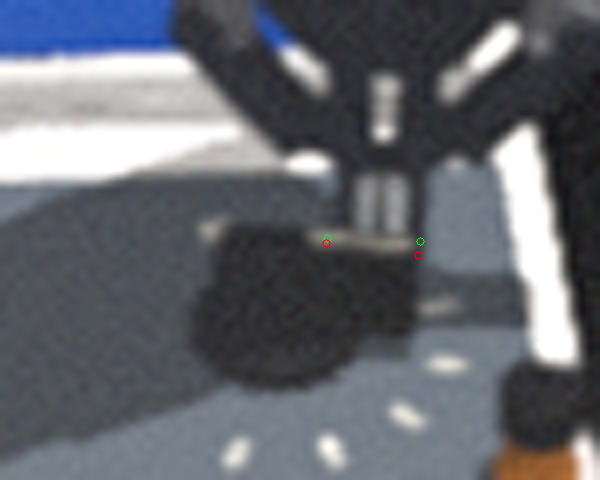

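Emit:
{"name": "jog_arm", "arguments": {
  "fingers": [0,0,0,0,0,0,0,0,0,0],
  "offset": [
    [1.5,0,-3],
    [2.9,0,-6.3],
    [3.7,0,-9],
    [4.1,0,-10.7],
    [4.4,0,-12.5],
    [4.5,0,-13.5],
    [4.6,0,-14.5],
    [4.7,0,-15.5],
    [4.8,0,-16.5],
    [4.8,0,-17.1]
  ],
  "spin": [0.1,0.21,0.29,0.34,0.39,0.42,0.445,0.47,0.5,0.525]
}}

```text
time_s: 13.15
tcp_pos: [0.5709, 0.0595, 0.0551]
tcp_rot: [-1.463, 0.679, -0.679]
force: [0.0, 0.4, -0.3]
finger_gap: 0.0
```

```bash
python3 - <<'E'
from h import *
p=np.load("p.npy")
q=push(4.7,.0,.055); b=push(4.7,.012,.055); S=w(p,[-.082,-.025,0])[0]; print(S)
rows([q,b,(*b[:2],.12,q[3]),(S[0],S[1],.12,-20)])
s=camera("side"); cv2.imwrite("pics/s11.png",s)
f=8;a=cv2.resize(s[195:255,255:330],None,fx=f,fy=f,interpolation=cv2.INTER_CUBIC)
for q,c in((4.7,(0,255,0)),(5,(0,0,255))):
    uv=((proj("side",w(p,np.r_[mark(q,.015,.11),mark(q,.042,.11)]))-[255,195]+.5)*f).astype(int)
    for v in uv: cv2.circle(a,tuple(int(i) for i in v),4,c,1)
cv2.imwrite("pics/v11.png",a)
E
```

```text
[0.43968322 0.14097005 0.        ]
t 13.15 tcp [0.5709 0.0595 0.0551] yaw -49.8 F [ 0.03  0.44 -0.29] gap 0.0
[[np.float64(0.0), np.float64(0.1), np.float64(0.2)], [np.float64(-0.0), np.float64(0.1), np.float64(12.2)], [np.float64(-0.0), np.float64(-64.9), np.float64(12.2)], [np.float64(-146.9), np.float64(-64.9), np.float64(-47.7)]]
[-0.003, -0.003, -0.003, -0.52]
```

Emit:
{"name": "jog_arm", "arguments": {
  "fingers": [0,0,0,0,0,0,0,0,0,0],
  "offset": [
    [0,0,6],
    [0,0,12],
    [0,-50,12],
    [0,-85,12],
    [-35,-95,-3],
    [-75,-95,-18],
    [-110,-95,-32],
    [-147,-95,-48],
    [-147,-95,-48],
    [-147,-95,-48]
  ],
  "spin": [0,0,0,0,-0.13,-0.26,-0.39,-0.52,-0.52,-0.52]
}}

```text
time_s: 14.45
tcp_pos: [0.4401, 0.141, 0.1504]
tcp_rot: [-1.553, 0.272, -0.274]
force: [0.9, 0.0, -0.4]
finger_gap: 0.0001
```

```bash
python3 - <<'E'
from h import *
p=np.load("p.npy"); S=w(p,[-.082,-.025,0])[0]
rows([(S[0],S[1],.07,-20),(S[0],S[1],.055,-20)])
s=camera("side"); t=camera("top"); angle("side",s); angle("top",t)
f=6;o=[]
for c,im,(x,y) in(("side",s,(225,195)),("top",t,(250,190))):
    a=cv2.resize(im[y:y+80,x:x+66 if c=="top" else x+100],None,fx=4.8,fy=4.8,interpolation=cv2.INTER_CUBIC)
    uv=((proj(c,w(p,mark(5,.042,.11)))-[x,y]+.5)*4.8).astype(int)
    for v in uv: cv2.circle(a,tuple(int(i) for i in v),4,(0,0,255),1)
    o.append(a)
cv2.imwrite("pics/v11.png",np.hstack(o))
E
```

```text
t 14.45 tcp [0.4401 0.141  0.1504] yaw -19.9 F [ 0.9   0.03 -0.35] gap 0.0001
[[np.float64(-0.4), np.float64(80.4), np.float64(-0.2)], [np.float64(-0.5), np.float64(95.4), np.float64(-0.2)]]
[0.001, 0.001]
side [[79.66, 4.8, -0.9, -0.9], [79.04, 4.85, -0.6, -0.9], [78.88, 4.9, -0.0, -0.9], [78.32, 4.75, -0.9, -0.6], [77.06, 4.7, -0.9, -0.3], [76.17, 4.95, 0.6, -0.9]]
top [[127.12, 4.7, -0.9, 0.9], [125.81, 4.75, -0.9, 0.6], [125.69, 4.8, -0.9, 0.3], [123.13, 4.85, -0.9, -0.0], [122.39, 4.65, -0.6, 0.9], [117.76, 4.9, -0.9, -0.3]]
```

View pics/v11.png

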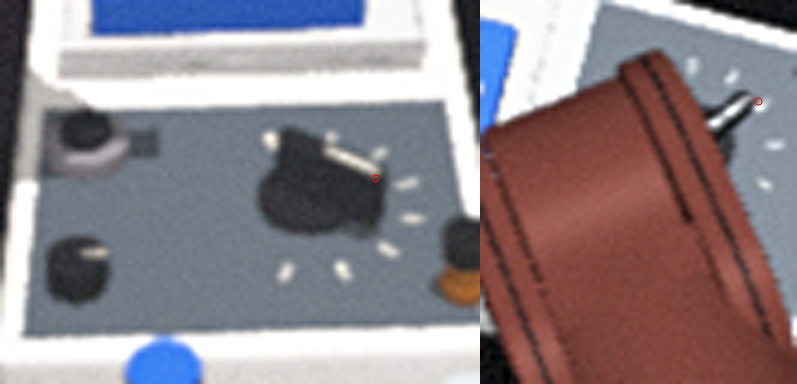

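Emit:
{"name": "jog_arm", "arguments": {
  "fingers": [0,0,0,0,0,0,0],
  "offset": [
    [-0.4,40,0],
    [-0.4,75,0],
    [-0.4,85,0],
    [-0.4,90,0],
    [-0.4,93,0],
    [-0.4,96,0],
    [-0.4,97,0]
  ],
  "spin": [0,0,0,0,0,0,0]
}}

```text
time_s: 15.42
tcp_pos: [0.4399, 0.1415, 0.0538]
tcp_rot: [-1.553, 0.271, -0.274]
force: [0.4, 0.0, 2.7]
finger_gap: -0.0003
```

```bash
python3 - <<'E'
from h import *
p=np.load("p.npy"); S=w(p,[-.082,-.025,0])[0]
rows([(S[0],S[1],.045,-20)])
s=camera("side"); x,y=215,190
cv2.imwrite("pics/v12.png",cv2.resize(s[y:y+60,x:x+70],None,fx=8,fy=8,interpolation=cv2.INTER_CUBIC))
E
```

```text
t 15.425 tcp [0.4399 0.1415 0.0538] yaw -19.9 F [0.38 0.05 2.73] gap -0.0003
[[np.float64(-0.0), np.float64(8.8), np.float64(-0.6)]]
[0.002]
```

Emit:
{"name": "jog_arm", "arguments": {
  "fingers": [0,0,0],
  "offset": [
    [0,1,0],
    [0,2,0],
    [0,2,0]
  ],
  "spin": [0,0,0]
}}

```text
time_s: 15.85
tcp_pos: [0.4399, 0.1415, 0.0522]
tcp_rot: [-1.553, 0.271, -0.274]
force: [-0.7, -1.3, 12.0]
finger_gap: 0.0001
```

Emit:
{"name": "jog_arm", "arguments": {
  "fingers": [0,0,0],
  "offset": [
    [0,1,0],
    [0,2,0],
    [0,2,0]
  ],
  "spin": [0,0,0]
}}

```text
time_s: 16.23
tcp_pos: [0.4401, 0.1415, 0.0518]
tcp_rot: [-1.554, 0.271, -0.274]
force: [-8.2, -3.9, 33.9]
finger_gap: -0.0001
```

Emit:
{"name": "jog_arm", "arguments": {
  "fingers": [0,0,0],
  "offset": [
    [0,1,0],
    [0,2,0],
    [0,2,0]
  ],
  "spin": [0,0,0]
}}

```text
time_s: 16.6
tcp_pos: [0.4403, 0.1415, 0.0513]
tcp_rot: [-1.554, 0.27, -0.275]
force: [-18.2, -6.8, 55.5]
finger_gap: 0.0001
```

Emit:
{"name": "jog_arm", "arguments": {
  "fingers": [0,0,0,0],
  "offset": [
    [0,-3,0],
    [0,-5,0],
    [0,-5.5,0],
    [0,-5.5,0]
  ],
  "spin": [0,0,0,0]
}}

```text
time_s: 17.1
tcp_pos: [0.4393, 0.1414, 0.0527]
tcp_rot: [-1.553, 0.272, -0.273]
force: [2.9, -0.4, 4.0]
finger_gap: 0.0001
```

Emit:
{"name": "jog_arm", "arguments": {
  "fingers": [0,0,0],
  "offset": [
    [0,-2,0],
    [0,-2,0],
    [0,-2,0]
  ],
  "spin": [0,0,0]
}}

```text
time_s: 17.48
tcp_pos: [0.4388, 0.1413, 0.0545]
tcp_rot: [-1.554, 0.273, -0.272]
force: [1.0, 0.5, 2.6]
finger_gap: -0.0002
```

Emit:
{"name": "jog_arm", "arguments": {
  "fingers": [0,0,0],
  "offset": [
    [0,-1.5,0],
    [0,-1.5,0],
    [0,-1.5,0]
  ],
  "spin": [0,0,0]
}}

```text
time_s: 17.85
tcp_pos: [0.4388, 0.1412, 0.056]
tcp_rot: [-1.554, 0.273, -0.272]
force: [1.3, 0.8, 1.6]
finger_gap: -0.0001
```

Emit:
{"name": "jog_arm", "arguments": {
  "fingers": [0,0,0],
  "offset": [
    [0,-2,0],
    [0,-2,0],
    [0,-2,0]
  ],
  "spin": [0,0,0]
}}

```text
time_s: 18.23
tcp_pos: [0.4387, 0.1413, 0.058]
tcp_rot: [-1.554, 0.273, -0.272]
force: [0.2, 0.3, 1.7]
finger_gap: 0.0001
```

Emit:
{"name": "jog_arm", "arguments": {
  "fingers": [0,0,0,0,0,0,0,0,0,0],
  "offset": [
    [0,-20,0],
    [0,-60,0],
    [0,-110,0],
    [0,-160,0],
    [25,-190,-50],
    [50,-190,-100],
    [75,-190,-150],
    [100,-190,-200],
    [120,-190,-250],
    [120,-190,-250]
  ],
  "spin": [0,0,0,0,0,0,0,0,0,0]
}}

```text
time_s: 19.48
tcp_pos: [0.4657, -0.1391, 0.2473]
tcp_rot: [-1.554, 0.279, -0.277]
force: [0.5, 1.2, -0.1]
finger_gap: 0.0001
```

```bash
python3 - <<'E'
from h import *
rows([])
p=np.load("p.npy")
s=camera("side"); t=camera("top"); angle("side",s); angle("top",t)
a=cv2.resize(s[180:280,225:335],(396,360),interpolation=cv2.INTER_CUBIC); b=cv2.resize(t[170:280,200:321],(396,360),interpolation=cv2.INTER_CUBIC)
cv2.imwrite("pics/v12.png",np.hstack([a,b]))
E
```

```text
t 19.475 tcp [ 0.4657 -0.1391  0.2473] yaw -20.3 F [ 0.51  1.2  -0.07] gap 0.0001
[]
[]
side [[81.93, 4.8, -0.9, -0.9], [81.64, 4.85, -0.6, -0.9], [81.34, 4.9, -0.0, -0.9], [80.64, 4.75, -0.9, -0.6], [79.41, 4.7, -0.9, -0.3], [78.63, 4.95, 0.3, -0.9]]
top [[126.29, 4.7, -0.9, 0.9], [125.01, 4.8, -0.9, 0.3], [124.96, 4.75, -0.9, 0.6], [122.75, 4.85, -0.9, -0.0], [121.28, 4.65, -0.6, 0.9], [117.59, 4.9, -0.9, -0.3]]
```

View pics/v12.png

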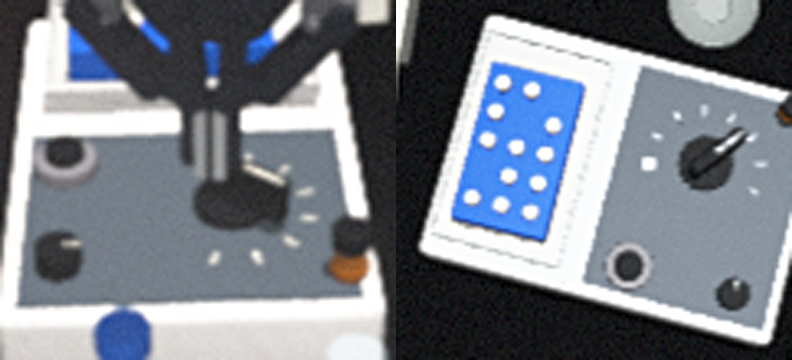

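```bash
python3 -c "
from bench import *
print(job_done())"
```

```text
the job is handed in; nothing more can be done
None
```

The shaker is set to speed 5, the start button was pressed fully and released, and the arm is clear. I handed the job in at about 19.5 s of the 48 s allowed.

- **Selector:** it started at speed 1. I pushed it round with the closed fingertips one click at a time, stopping each push just past the ridge so it snapped on by itself. The last pictures from both cameras show the pointer at the fifth thin mark. My line fit read 4.7 to 4.9. It reads about 0.1 low on the top camera, and 5 is the nearest detent.
- **Start button:** it went down to a hard stop. As I lifted, the force fell from about 4 N at the bottom to about 1.7 N over 5 mm, roughly what full 6 mm travel should give. I did not see the button's travel directly. I pushed harder than needed, reaching about 55 N through the fingertips at the stop. That is under the 120 N wrist limit.
- **Everything else:** in the last pictures the timer line, rack and vial look as they did at the start. The bottle, flask and dish were only partly in that view, and I did not compare the beaker, carton or pipette again.

**Height mismatch:** the reported tool height was about 33 mm lower than where the fingertips really were. The side picture showed it, and a light touch of the deck (about 11 N) beside the selector confirmed it. I corrected all later heights for this.

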